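Line up three bottles and a measuring cylinder by height on the bench rack

ROBOT

A 6-joint arm with a two-finger parallel gripper is mounted at the origin on a cart in front of the work surface, level with it; the furniture and walls round the work are solid. World frame = base frame: x ahead of the robot, y to its left, z up, the work surface at z = 0. Lengths are in m, angles in degrees, forces in N, time in s.
With the tool pointing down it reaches from about 0.25 to 0.775 m from the base axis. Payload 8.9 kg.
Tool frame: the origin (TCP) lies at the very end of the fingers, on their centre line; the grasp point (between the pads) lies 19 mm behind it (env.grip_depth is the z of the grasp point in the tool frame, in m); z points along the fingers, y is the line along which they close (so a half turn about z gives the same grasp; the last joint's range is limited). The gripper opens to 85 mm and grips with 20 to 120 N. Pads are 22 mm wide; open, the fingers measure 114 mm over their backs; the gripper's body (76 mm by 85 mm) begins 54 mm behind the grasp point. The pads swing forward as they close: fully open they stand 13 mm farther back than shut.
Start: joints at [-78.627, 16.656, -8.789, 64.555, 0, 82.019], TCP at [0.174, -0.495, 0.231] pointing down, gripper open.
Joint ranges: [-144.48, 144.48], [-52.06, 99.96], [-74.48, 78.29], [-112.23, 115.85], [-86.99, 84.42], [-180, 180]. Speed limits (degrees/s): [127.2, 127.2, 159.86, 180, 180, 180].

INTERFACE

Orientations are given as [roll, pitch, yaw] about the fixed x, y, z axes, in that order (R = Rz(yaw) Ry(pitch) Rx(roll)).
In Python, from station import env, imaging gives the robot as it stands.
- The arm moves only by the tool play_rows, never from a script. Its arguments are lists of equal length, an entry for each row: "slide": the shift along the tool's x, y, z in units of 30 mm (1.0 is 30 mm), a list of three; "dr": the turn, a rotation vector about the tool's x, y, z in units of 6 degrees (1.0 is 6 degrees), a list of three. In form: {"slide": [[x, y, z], ...], "dr": [[wx, wy, wz], ...]}. A call has 1 to 10 rows; each row is the pose to reach, as a shift and turn from the pose commanded when the call began, along the tool's axes at that moment; what a row does not reach only later rows make up. A row lasts 1/10 s, in which the tool goes at most 50 mm and 8.59 degrees, less where a joint would pass 70% of its speed; a pose out of reach is approached as far as the arm can. A call with a gripper value outside its range is refused whole. "gripper" is the opening, from 0 (shut) to 1 (fully open), set as the call begins (left out, the last holds). The fingers move at their own pace and stop on an object; the grip force is fixed at half the most. Time passes only in rows, so rows that repeat a pose let the fingers close. It gives the time, the measured TCP pose, the force, the opening and the grip force at its end, in the units of the state.
- env.get_obs(): the state, without advancing time (a new reading comes with each control period).
- imaging.get_image(name): name is "scene" or "top"; returns a dict with "frame" (400x640x3 uint8, red, green, blue), "depth" (400x640 float32, m along the optical axis (not along the pixel's ray), 0 where there is no reading), "fovy" (degrees; the focal length in pixels is half the picture's height over the tangent of half this angle, whatever the lens; pixels are square), "cx", "cy" (the principal point, pixels), "R" (3x3) and "t" (3): a world point X has camera coordinates R X + t. Camera axes: x right, y down, z forward; pixel columns grow to the right and rows downward; lengths in m; the calibration is good to about 2 mm. A picture is of the moment at which its call begins.
- env.sign_off(): hands the job in; it is judged then, once.
The state is a dict: "time_s": time; "joint_pos": joint angles; "dq": joint speeds; "joint_efforts": joint torques, N m; "tool_pos": TCP position; "tool_rot": TCP orientation; "contact_force": force on the tool from outside, world axes, zero at the start; "wrist_torque": the same for the moment, N m; "opening": finger opening in m; "finger_force": force on a finger pad.
Only numpy, scipy, OpenCV 4.12 (cv2) and the standard library are available. Lean on these libraries where they do the work, as an engineer would, in place of code of your own. Each camera call takes 0.05 s, during which the arm holds its last target. There are 200 camera calls.

TASK

Stand four things - the small white bottle with the violet cap, the white bottle with the beige cap, the amber bottle with the pale cap and the measuring cylinder - upright on the rack in order of height, each on the middle of its own round black seat: the tallest next to the red end stop, then getting shorter, the shortest next to the white end stop. Do not knock any of them over.

Things in the scene. Friction and masses are not known exactly. Their poses are not given: they have to be found in the camera images.
- small_bottle: White plastic bottle with violet-blue screw cap, 107 mm high, body 59 mm across up to about z = 85 mm, then the cap, 47 mm across from z = 90 to 107 mm, about 0.15 kg. The cap is fixed: grip the cap itself, the shoulder below it slopes and slips. Origin: centre of the underside, z up. Starts loose and upright on the counter.
- beige_bottle: White plastic bottle with a beige-white screw cap, 138 mm high, body 70 mm across, narrowing at about z = 110 mm to the cap, 54 mm across from z = 120 to 138 mm, about 0.23 kg. The cap is fixed: grip the cap itself, the shoulder below it slopes and slips. Origin: centre of the underside, z up. Starts loose and upright on the counter.
- amber_bottle: Brown (amber) glass bottle with a pale screw cap, 192 mm high, body 86 mm across, narrowing to the cap, 44 mm across from z = 170 to 192 mm, about 0.40 kg. The cap is fixed: grip the cap itself, the shoulder below it slopes and slips. Origin: centre of the underside, z up. Starts loose and upright on the counter.
- cylinder: Tall slender clear measuring cylinder (the only one) on a bright blue hexagonal foot, 250 mm high; the round tube is 30 mm across from z = 13 to 250 mm, the foot 62 mm by 54 mm and 12 mm thick, about 0.15 kg. Grip the tube, best in its upper part, above the neighbours. Origin: centre of the underside, z up. Starts loose and upright on the counter.
- seat_1: The leftmost (largest y) of four identical black round rubber seats, 89 mm across, a white spot in the middle, in a straight row 95 mm apart on a low fixed aluminium rack. Origin: centre of the underside; its top is 4 mm higher, 12 mm above the counter. x points across the row, away from the robot, to a 40 mm high guard rail 54 mm off; y along the row, to the left.
- seat_2: The second from the left of four identical black round rubber seats, 89 mm across, a white spot in the middle, in a straight row 95 mm apart on a low fixed aluminium rack. Origin: centre of the underside; its top is 4 mm higher, 12 mm above the counter. x points across the row, away from the robot, to a 40 mm high guard rail 54 mm off; y along the row, to the left.
- seat_3: The third from the left of four identical black round rubber seats, 89 mm across, a white spot in the middle, in a straight row 95 mm apart on a low fixed aluminium rack. Origin: centre of the underside; its top is 4 mm higher, 12 mm above the counter. x points across the row, away from the robot, to a 40 mm high guard rail 54 mm off; y along the row, to the left.
- seat_4: The rightmost (smallest y) of four identical black round rubber seats, 89 mm across, a white spot in the middle, in a straight row 95 mm apart on a low fixed aluminium rack. Origin: centre of the underside; its top is 4 mm higher, 12 mm above the counter. x points across the row, away from the robot, to a 40 mm high guard rail 54 mm off; y along the row, to the left.
- red_stop: Red plastic end stop, 14 mm thick along the row, 70 mm across it, 34 mm high, fixed on the rack at one end of the row, 60.5 mm beyond the centre of the outermost seat; it may be at either end, the white one is at the other. Origin: centre of the underside, 8 mm above the counter.
- white_stop: White plastic end stop, 14 mm thick along the row, 70 mm across it, 34 mm high, fixed on the rack at one end of the row, 60.5 mm beyond the centre of the outermost seat; it may be at either end, the red one is at the other. Origin: centre of the underside, 8 mm above the counter.
There are look-alikes about, which are no part of the job. Several things have the shape of the amber_bottle; the one meant has the colours described above.

How it is judged (in metres and radians):
At the end, for the whole second after the job is handed in: Counting from the red stop, the measuring cylinder and the amber, beige-capped and small bottles stand on the first, second, third and fourth seat, each within 12 mm of the seat's centre, on the seat (origin 8 to 16 mm above the counter), upright within 0.08 rad and at rest (((horizontal distance between red_stop and seat_4 below 0.09 m and horizontal distance between small_bottle and seat_1 below 0.012 m and horizontal distance between beige_bottle and seat_2 below 0.012 m and horizontal distance between amber_bottle and seat_3 below 0.012 m and horizontal distance between cylinder and seat_4 below 0.012 m) or (horizontal distance between red_stop and seat_1 below 0.09 m and horizontal distance between small_bottle and seat_4 below 0.012 m and horizontal distance between beige_bottle and seat_3 below 0.012 m and horizontal distance between amber_bottle and seat_2 below 0.012 m and horizontal distance between cylinder and seat_1 below 0.012 m)) and angle between each of small_bottle, beige_bottle, amber_bottle, cylinder's own z axis and vertical below 0.08 rad and height (world z) of small_bottle between 0.008 and 0.016 m and linear speed of each of small_bottle, beige_bottle, amber_bottle, cylinder below 0.02 m/s and angular speed of each of small_bottle, beige_bottle, amber_bottle, cylinder below 0.4 rad/s and height (world z) of beige_bottle between 0.008 and 0.016 m and height (world z) of amber_bottle between 0.008 and 0.016 m and height (world z) of cylinder between 0.008 and 0.016 m); the robot touches nothing.
It fails at once if a bottle or the cylinder is knocked over (tilted more than 0.7 rad) (angle between any of small_bottle, beige_bottle, amber_bottle, cylinder's own z axis and vertical above 0.7 rad).
It also fails if it takes over 115 s, if anything falls off the work surface, if the arm or the gripper's body presses on something with over 40 N, if the wrist force passes 120 N, or if a joint passes its speed limit or range.

## Working session

There is one attempt and no reset: what is moved stays moved. The work goes in short steps, Python scripts to look and compute and a tool call to move; the robot and the scene stay as the last step left them, time stands still between calls to the robot, and variables do not carry over. Pictures are saved under pics/ and viewed, at most 14 in all, crops included, and the job is handed in when it is done.

Besides the shell and the picture viewer there is one more tool, called as name(argument=value, ...) on one line, values as JSON. play_rows: Moves the arm, as the interface text tells. Its arguments: {"type":"object","properties":{"slide":{"type":"array"},"dr":{"type":"array"},"gripper":{"type":"number"}},"required":["slide","dr"]}

```bash
ls; mkdir -p pics; python3 - <<'E'
from station import env, imaging
import cv2,numpy as np
for n in("scene","top"):
    d=imaging.get_image(n)
    cv2.imwrite(f"pics/{n}0.png",d["frame"][:,:,::-1]); np.savez(f"/tmp/{n}0.npz",**d)
    print(n,d["fovy"],d["cx"],d["cy"],(-d["R"].T@d["t"]).round(3),d["R"].round(3).tolist())
print(env.get_obs(),env.grip_depth)
E
```

```text
pics
scene 50.84749478929601 315.6144154819317 196.55684241851634 [-0.042  1.092  0.769] [[-0.85, -0.526, 0.017], [-0.285, 0.433, -0.855], [0.442, -0.732, -0.519]]
top 50.024883122238904 320.5249922458138 196.66580408608718 [0.326 0.156 1.213] [[0.023, -0.996, 0.083], [-0.983, -0.038, -0.18], [0.182, -0.078, -0.98]]
{'time_s': 0.1, 'joint_pos': array([-7.86278439e+01,  1.66842699e+01, -8.82495951e+00,  6.45544701e+01,
        1.40095517e-03,  8.20201406e+01]), 'dq': array([ 0.03323866, -0.10244282,  0.15840563,  0.14404203,  0.01994631,
       -0.12987567]), 'joint_efforts': array([ 5.84121517e-04, -5.37976491e+01,  3.31919682e+01,  9.29700356e-03,
       -2.35059642e-04, -1.07489808e-05]), 'tool_pos': array([ 0.17391955, -0.49496209,  0.23081433]), 'tool_rot': array([-1.79937112e+02, -1.02304704e-02,  1.93520091e+01]), 'contact_force': array([-0.26904182, -0.1187177 ,  0.03462385]), 'wrist_torque': array([-0.0088625 , -0.00887362,  0.00609564]), 'finger_force': 0.0, 'opening': 0.08531884213982298} -0.0187
```

View pics/scene0.png

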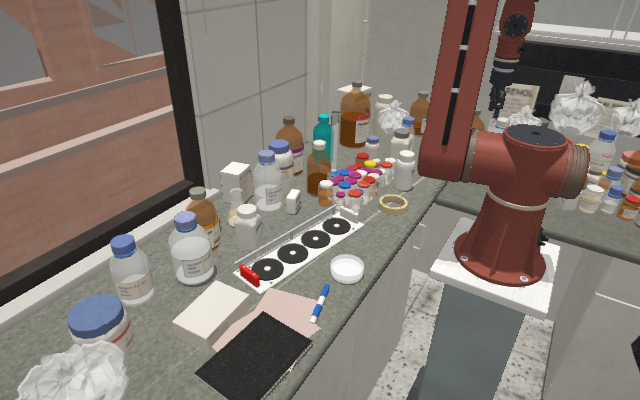

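View pics/top0.png

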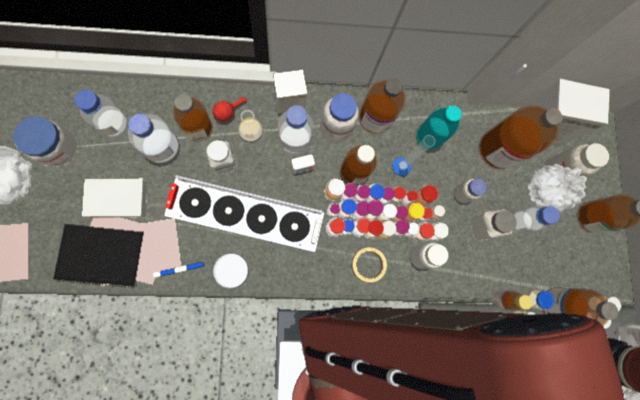

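```bash
python3 - <<'E'
import cv2
a=cv2.imread("pics/top0.png")[110:290,320:560]; cv2.imwrite("pics/c1.png",cv2.resize(a,(800,600),interpolation=cv2.INTER_CUBIC))
a=cv2.imread("pics/scene0.png")[70:270,220:480]; cv2.imwrite("pics/c2.png",cv2.resize(a,(780,600),interpolation=cv2.INTER_CUBIC))
E
```

```text
(no output)
```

View pics/c1.png

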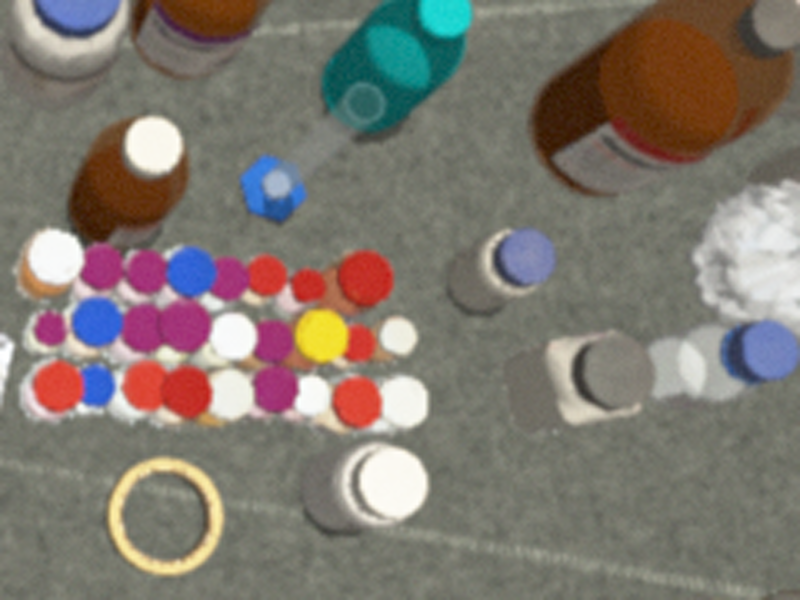

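View pics/c2.png

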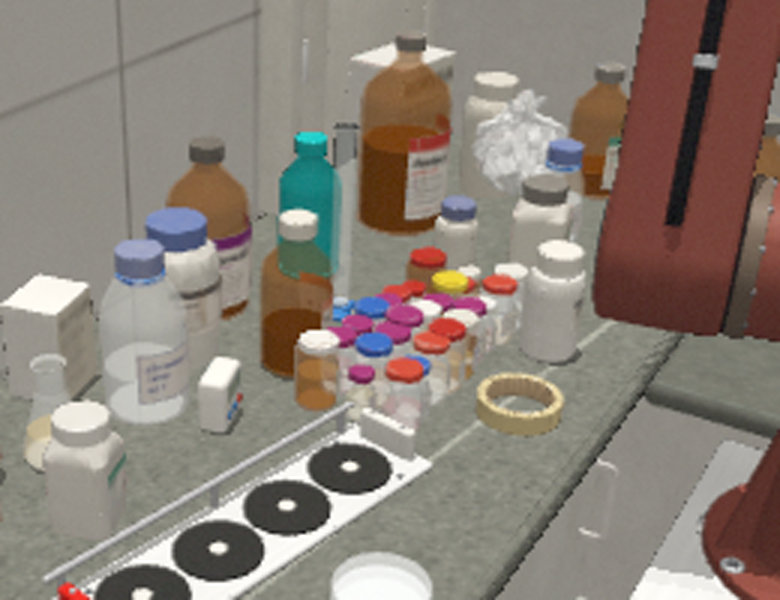

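Candidates in the top image:
- **Violet cap:** (477,187) is a small white bottle with a violet cap. (342,105) is a larger white bottle with a blue cap, (549,216) is clear, and (295,115) is clear.
- **Beige cap:** (437,255) is a round white bottle. (218,152) is square, (500,222) has a grey cap, and (590,157) is far off.
- **Amber with pale cap:** (366,153). The other amber bottles, at (385,88), (190,100) and (550,118), have grey or brown caps.
- **Cylinder:** blue hexagonal foot at (402,166).

I choose (477,187), (437,255), (366,153) and (402,166). The crops agree with these choices. The red stop is at (172,195), next to seat_1.

```bash
cat > h.py <<'E'
import cv2,numpy as np
def ray(d,u,v,z):
    f=200/np.tan(np.radians(d["fovy"])/2); R,t=d["R"],d["t"]
    c=-R.T@t; w=R.T@np.array([(u-d["cx"])/f,(v-d["cy"])/f,1]); return c+w*(z-c[2])/w[2]
def proj(d,X):
    f=200/np.tan(np.radians(d["fovy"])/2); p=d["R"]@X+d["t"]; return f*p[:2]/p[2]+[d["cx"],d["cy"]]
def blob(d,u,v,cond,r=22):
    """enclosing contour of mask near u,v -> ellipse-ish centre, area, bbox"""
    a=d["frame"].astype(int); h=cv2.cvtColor(d["frame"],cv2.COLOR_RGB2HSV).astype(int)
    m=cond(a,h).astype(np.uint8); k=np.zeros_like(m); v0,u0=int(v),int(u); k[max(v0-r,0):v0+r+1,max(u0-r,0):u0+r+1]=1
    n,l,s,c=cv2.connectedComponentsWithStats(m*k)
    if n<2: return None
    i=max(range(1,n),key=lambda i:s[i][4]-30*np.hypot(*(c[i]-[u,v])))
    cn=max(cv2.findContours((l==i).astype(np.uint8),0,1)[0],key=cv2.contourArea)
    e=cv2.fitEllipse(cv2.convexHull(cn)); return c[i],e[0],e[1],s[i].tolist()
violet=lambda a,h:(a[...,2]>a[...,0]+25)&(h[...,0]>105)&(h[...,0]<135)&(h[...,1]>50)
blue=lambda a,h:(h[...,0]>100)&(h[...,0]<120)&(h[...,1]>140)
pale=lambda a,h:(a.min(2)>205)
black=lambda a,h:(a.max(2)<75)
E
python3 - <<'E'
from h import *
T=dict(np.load("/tmp/top0.npz")); S=dict(np.load("/tmp/scene0.npz"))
def show(n,d,u,v,c,z,r=22):
    b=blob(d,u,v,c,r)
    if b is None: print(n,None);return
    print(n,np.round(b[0],1),np.round(b[1],1),np.round(b[2],1),b[3],"W",ray(d,*b[1],z).round(4),ray(d,*b[0],z).round(4))
show("small T",T,477,187,violet,.107,16); show("beige T",T,437,255,pale,.138,18); show("amber T",T,366,153,pale,.192,16)
show("foot T",T,402,166,blue,.012,16)
for i,(u,v) in enumerate([(195,202),(228,210),(261,218),(294,226)]): 
    show(f"spot{i+1}",T,u,v,lambda a,h:a.min(2)>140,.012,7);show(f"disk{i+1}",T,u,v,black,.012,20)
show("small S",S,373,140,violet,.107,12);show("beige S",S,407,154,pale,.138,14);show("amber S",S,319,146,pale,.192,12)
f=200/np.tan(np.radians(T["fovy"])/2)
for n,u,v in(("small",477,187),("beige",437,255),("amber",366,154),("sq",218,150)):
    z=np.median(T["depth"][v-2:v+3,u-2:u+3]); X=T["R"].T@(np.array([(u-T["cx"])/f,(v-T["cy"])/f,1])*z-T["t"]); print(n,X.round(3))
print("rim approx",ray(T,429,141,.25),ray(T,402.5,166,.012))
E
```

```text
small T [477.7 186.6] [477.7 186.6] [15.8 16.5] [470, 179, 16, 16, 212] W [ 0.5762 -0.3618  0.107 ] [ 0.5763 -0.3616  0.107 ]
beige T [437.6 254.3] [437.6 254.3] [19.1 20.4] [428, 244, 20, 21, 316] W [ 0.388  -0.2332  0.138 ] [ 0.3878 -0.2332  0.138 ]
amber T [365.7 153. ] [365.7 152.9] [15.3 15.9] [358, 146, 16, 15, 195] W [ 0.6315 -0.0361  0.192 ] [ 0.6314 -0.036   0.192 ]
foot T [399.8 167.1] [401.5 166. ] [17.3 19.2] [393, 157, 19, 19, 160] W [ 0.6504 -0.1766  0.012 ] [ 0.6468 -0.1717  0.012 ]
spot1 [194.5 202. ] [194.5 202. ] [6.5 7.1] [191, 199, 8, 7, 42] W [0.5209 0.4118 0.012 ] [0.5209 0.4118 0.012 ]
disk1 [194.7 202.4] [194.7 202.3] [28.4 30.2] [180, 188, 30, 29, 623] W [0.52   0.4111 0.012 ] [0.5199 0.4111 0.012 ]
spot2 [227.9 210.1] [227.9 210.1] [6.2 6.9] [225, 207, 7, 7, 39] W [0.5014 0.3189 0.012 ] [0.5013 0.3189 0.012 ]
disk2 [228.1 210.4] [228.1 210.3] [28.4 29.8] [214, 196, 30, 29, 618] W [0.5008 0.3182 0.012 ] [0.5007 0.3181 0.012 ]
spot3 [261.2 218.1] [261.3 218.1] [6.4 7. ] [258, 215, 7, 7, 40] W [0.4822 0.2253 0.012 ] [0.4822 0.2256 0.012 ]
disk3 [261.3 218.4] [2
[... 195 characters left out ...]
.1325 0.012 ]
disk4 [294.1 226.3] [294.2 226.2] [28.3 28.9] [280, 212, 29, 29, 598] W [0.4622 0.1326 0.012 ] [0.462  0.1327 0.012 ]
small S [372.6 138.4] [372.6 138.5] [ 5.  11.2] [368, 136, 10, 6, 29] W [ 0.5683 -0.3428  0.107 ] [ 0.5686 -0.3432  0.107 ]
beige S [406.6 152.8] [406.5 153.1] [ 6.2 13.2] [400, 150, 14, 7, 66] W [ 0.3851 -0.2255  0.138 ] [ 0.3855 -0.2273  0.138 ]
amber S [318.8 141.9] [318.8 141.9] [ 4.5 10.5] [314, 140, 11, 5, 41] W [ 0.6288 -0.0302  0.192 ] [ 0.629  -0.0307  0.192 ]
small [ 0.575 -0.36   0.106]
beige [ 0.386 -0.231  0.138]
amber [ 0.629 -0.037  0.192]
sq [0.64  0.338 0.127]
rim approx [ 0.65110041 -0.17885352  0.25      ] [ 0.65059511 -0.17966132  0.012     ]
```

```bash
cat >> h.py <<'E'
def cloud(d):
    f=200/np.tan(np.radians(d["fovy"])/2); v,u=np.mgrid[:400,:640]; z=d["depth"]
    P=np.stack([(u-d["cx"])/f*z,(v-d["cy"])/f*z,z],-1)-d["t"]; return (P@d["R"])[z>0]
def go(x,y,z,yaw=78.2):
    from station import env
    o=env.get_obs(); from scipy.spatial.transform import Rotation as Q
    R=Q.from_euler("xyz",o["tool_rot"],degrees=True); G=Q.from_euler("xyz",[180,0,yaw],degrees=True)
    print("slide",(R.inv().apply(np.array([x,y,z])-o["tool_pos"])/.03).round(2),"dr",((R.inv()*G).as_rotvec(degrees=True)/6).round(2), "now",o["tool_pos"].round(4),o["tool_rot"].round(1),"t",round(o["time_s"],1))
E
python3 - <<'E'
from h import *
C=np.vstack([cloud(dict(np.load(f"/tmp/{n}0.npz"))) for n in("top","scene")])
for n,x,y in(("small",.576,-.362),("beige",.387,-.233),("amber",.6305,-.036),("cyl",.6505,-.178)):
    r=np.hypot(C[:,0]-x,C[:,1]-y)
    for a,b in((.05,.065),(.065,.08),(.08,.1),(.1,.13)):
        k=C[(r>a)&(r<b)]; 
        if len(k): m=k[np.argsort(k[:,2])[-5]]; print(n,a,b,m.round(3))
k=(C[:,0]>.4)&(C[:,0]<.57)&(C[:,1]>-.2)&(C[:,1]<.06);print("vials",np.percentile(C[k,2],99))
k=(C[:,0]>.35)&(C[:,0]<.6)&(C[:,1]>.06)&(C[:,1]<.5);print("rack",np.percentile(C[k,2],99.5))
go(.6505,-.178,.33); go(.35,-.3,.33)
E
```

```text
small 0.05 0.065 [ 0.582 -0.302  0.006]
small 0.065 0.08 [ 0.511 -0.408  0.106]
small 0.08 0.1 [ 0.489 -0.403  0.141]
small 0.1 0.13 [ 0.677 -0.444  0.21 ]
beige 0.05 0.065 [ 0.445 -0.233  0.083]
beige 0.065 0.08 [ 0.461 -0.217  0.083]
beige 0.08 0.1 [ 0.468 -0.273  0.083]
beige 0.1 0.13 [ 0.512 -0.198  0.087]
amber 0.05 0.065 [ 0.573 -0.023  0.076]
amber 0.065 0.08 [0.584 0.02  0.084]
amber 0.08 0.1 [ 0.724 -0.     0.141]
amber 0.1 0.13 [ 0.656 -0.162  0.245]
cyl 0.05 0.065 [ 0.658 -0.114  0.007]
cyl 0.065 0.08 [ 0.575 -0.153  0.068]
cyl 0.08 0.1 [ 0.72  -0.25   0.144]
cyl 0.1 0.13 [ 0.639 -0.049  0.195]
vials 0.08435709703705331
rack 0.043401257688458386
slide [18.49 -4.71 -3.3 ] dr [-0.01 -0.01 -9.81] now [ 0.1739 -0.495   0.2308] [-179.9   -0.    19.4] t 0.1
slide [ 7.69 -4.19 -3.3 ] dr [-0.01 -0.01 -9.81] now [ 0.1739 -0.495   0.2308] [-179.9   -0.    19.4] t 0.1
```

play_rows(slide=[[0,0,-1.6],[0,0,-3.3],[1.5,-0.8,-3.3],[3,-1.6,-3.3],[4.5,-2.4,-3.3],[6,-3.2,-3.3],[7.7,-4.2,-3.3],[7.7,-4.2,-3.3],[7.7,-4.2,-3.3],[7.7,-4.2,-3.3]], dr=[[0,0,0],[0,0,-1.4],[0,0,-2.8],[0,0,-4.2],[0,0,-5.6],[0,0,-7],[0,0,-8.4],[0,0,-9.81],[0,0,-9.81],[0,0,-9.81]], gripper=1)

```text
time_s: 1.1
tool_pos: [0.3501, -0.3, 0.3301]
tool_rot: [-180.0, 0.0, 78.1]
contact_force: [0.5, -0.2, 0.0]
opening: 0.0856
finger_force: 0.0
```

```bash
python3 - <<'E'
from h import *
from station import imaging
go(.6505,-.178,.32); go(.6505,-.178,.205)
for n in("top","scene"):
    d=imaging.get_image(n); np.savez(f"/tmp/{n}1.npz",**d)
    if n=="scene":
        print([proj(d,np.array([.6505,-.178,z])).round(1) for z in(.012,.15,.25)])
        a=d["frame"][60:220,260:460,::-1]; cv2.imwrite("pics/c3.png",cv2.resize(a,(750,600),interpolation=cv2.INTER_CUBIC))
E
```

```text
slide [6.05 8.96 0.33] dr [-0.    0.   -0.02] now [ 0.3501 -0.3     0.3301] [-180.     0.    78.1] t 1.1
slide [6.05 8.96 4.17] dr [-0.    0.   -0.02] now [ 0.3501 -0.3     0.3301] [-180.     0.    78.1] t 1.1
[array([332.9, 170.6]), array([334.3, 137.5]), array([335.5, 111.6])]
```

View pics/c3.png

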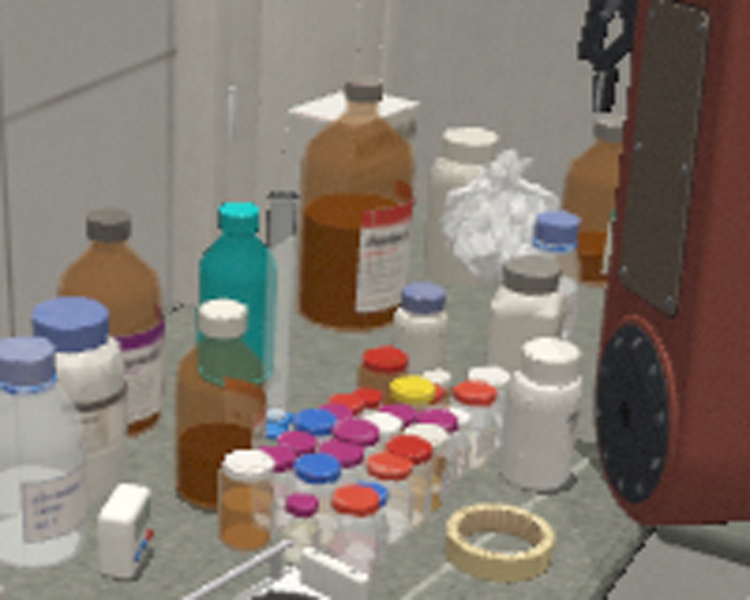

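The cylinder's rim is at crop (283,195), which is image (335.5,112). The measured position predicts that pixel, so I'm going to grasp it.

play_rows(slide=[[0.8,1.2,0.3],[1.6,2.4,0.3],[2.4,3.6,0.3],[3.2,4.8,0.3],[4.0,6.0,0.3],[4.8,7.2,0.3],[5.5,8.2,0.3],[6.05,8.95,0.3],[6.05,8.95,0.3],[6.05,8.95,0.3]], dr=[[0,0,0],[0,0,0],[0,0,0],[0,0,0],[0,0,0],[0,0,0],[0,0,0],[0,0,0],[0,0,0],[0,0,0]])

```text
time_s: 2.2
tool_pos: [0.6499, -0.1782, 0.3203]
tool_rot: [-179.9, 0.0, 78.1]
contact_force: [-0.6, 0.7, 0.4]
opening: 0.0852
finger_force: 0.0
```

play_rows(slide=[[0,0,0.8],[0,0,1.6],[0,0,2.4],[0,0,3.2],[0,0,3.8],[0,0,3.85],[0,0,3.85]], dr=[[0,0,0],[0,0,0],[0,0,0],[0,0,0],[0,0,0],[0,0,0],[0,0,0]])

```text
time_s: 2.9
tool_pos: [0.6493, -0.1781, 0.2064]
tool_rot: [-180.0, 0.0, 78.1]
contact_force: [0.5, -0.5, 1.4]
opening: 0.0851
finger_force: 0.0
```

play_rows(slide=[[0,0,0],[0,0,0],[0,0,0],[0,0,0],[0,0,0],[0,0,0],[0,0,0],[0,0,0],[0,0,0],[0,0,0]], dr=[[0,0,0],[0,0,0],[0,0,0],[0,0,0],[0,0,0],[0,0,0],[0,0,0],[0,0,0],[0,0,0],[0,0,0]], gripper=0)

```text
time_s: 3.9
tool_pos: [0.6506, -0.1772, 0.2065]
tool_rot: [179.9, 0.0, 78.2]
contact_force: [1.5, -0.4, 5.7]
opening: 0.0291
finger_force: 59.3
```

```bash
python3 - <<'E'
from h import *
go(.6505,-.178,.325); go(.5205,.4115,.325); go(.5205,.4115,.217)
E
```

```text
slide [-0.03  0.01 -3.95] dr [0.01 0.   0.  ] now [ 0.6506 -0.1772  0.2065] [179.9   0.   78.2] t 3.9
slide [18.32 -8.25 -3.97] dr [0.01 0.   0.  ] now [ 0.6506 -0.1772  0.2065] [179.9   0.   78.2] t 3.9
slide [18.32 -8.25 -0.37] dr [0.01 0.   0.  ] now [ 0.6506 -0.1772  0.2065] [179.9   0.   78.2] t 3.9
```

play_rows(slide=[[0,0,-0.4],[0,0,-1.1],[0,0,-1.9],[0,0,-2.7],[0,0,-3.4],[0,0,-3.9],[0,-0.3,-4],[0,-1,-4],[0,-1.8,-4],[0,-2.6,-4]], dr=[[0,0,0],[0,0,0],[0,0,0],[0,0,0],[0,0,0],[0,0,0],[0,0,0],[0,0,0],[0,0,0],[0,0,0]])

```text
time_s: 4.9
tool_pos: [0.5717, -0.1605, 0.3247]
tool_rot: [-179.9, -0.0, 78.2]
contact_force: [-0.3, 0.2, -0.7]
opening: 0.0285
finger_force: 59.7
```

play_rows(slide=[[0,-0.8,0],[0,-1.6,0],[0.4,-2.4,0],[1.1,-3.1,0],[1.9,-3.6,0],[2.8,-3.9,0],[3.7,-4.1,0],[4.6,-4.3,0],[5.5,-4.5,0],[6.4,-4.6,0]], dr=[[0,0,0],[0,0,0],[0,0,0],[0,0,0],[0,0,0],[0,0,0],[0,0,0],[0,0,0],[0,0,0],[0,0,0]])

```text
time_s: 5.9
tool_pos: [0.4762, 0.0561, 0.3251]
tool_rot: [-179.9, 0.0, 78.2]
contact_force: [-0.0, 0.3, -1.7]
opening: 0.0288
finger_force: 59.7
```

play_rows(slide=[[0.9,-0.1,0],[1.8,-0.2,0],[2.8,-0.3,0],[3.8,-0.4,0],[4.8,-0.5,0],[5.8,-0.6,0],[6.8,-0.7,0],[7.7,-0.8,0],[8.4,-0.9,0],[9,-1,0]], dr=[[0,0,0],[0,0,0],[0,0,0],[0,0,0],[0,0,0],[0,0,0],[0,0,0],[0,0,0],[0,0,0],[0,0,0]])

```text
time_s: 6.9
tool_pos: [0.5025, 0.3261, 0.3248]
tool_rot: [-179.9, 0.1, 78.3]
contact_force: [0.5, 0.3, -1.7]
opening: 0.0284
finger_force: 59.7
```

```bash
python3 - <<'E'
from h import *
go(.5205,.4115,.325)
E
```

```text
slide [ 2.91  0.01 -0.01] dr [-0.02  0.01  0.01] now [0.5025 0.3261 0.3248] [-1.799e+02  1.000e-01  7.830e+01] t 6.9
```

play_rows(slide=[[0.8,0,0],[1.7,0,0],[2.5,0,0],[2.9,0,0.1],[2.9,0,0.6],[2.9,0,1.3],[2.9,0,2],[2.9,0,2.6],[2.9,0,3],[2.9,0,3.2]], dr=[[0,0,0],[0,0,0],[0,0,0],[0,0,0],[0,0,0],[0,0,0],[0,0,0],[0,0,0],[0,0,0],[0,0,0]])

```text
time_s: 7.9
tool_pos: [0.5206, 0.4097, 0.2284]
tool_rot: [-179.9, 0.1, 78.2]
contact_force: [-0.2, -0.4, -1.4]
opening: 0.0286
finger_force: 59.7
```

play_rows(slide=[[0,0,0.1],[0,0,0.18],[0,0,0.26],[0,0,0.32],[0,0,0.32],[0,0,0.32]], dr=[[0,0,0],[0,0,0],[0,0,0],[0,0,0],[0,0,0],[0,0,0]])

```text
time_s: 8.5
tool_pos: [0.5215, 0.4107, 0.2204]
tool_rot: [180.0, -0.0, 78.2]
contact_force: [-0.6, 0.2, -0.8]
opening: 0.0287
finger_force: 59.7
```

```bash
python3 - <<'E'
from h import *
from station import imaging
go(.5205,.4115,.2185)
for n in("top","scene"):
    d=imaging.get_image(n)
    print([proj(d,np.array([.5205,.4115,z])).round(1) for z in(.012,.024)])
    if n=="scene":
        a=d["frame"][190:300,200:345,::-1]; cv2.imwrite("pics/c4.png",cv2.resize(a,(790,600),interpolation=cv2.INTER_CUBIC))
    b=blob(d,*proj(d,np.array([.5205,.4115,.024])),blue,18)
    if b: print(n,b, ray(d,*b[1],.024))
E
```

```text
slide [ 0.02 -0.04  0.06] dr [ 0. -0.  0.] now [0.5215 0.4107 0.2204] [180.   -0.   78.2] t 8.5
[array([194.6, 202.1]), array([193.7, 201.4])]
top (array([200.38135593, 198.47457627]), (198.91888427734375, 198.0120086669922), (11.288707733154297, 20.661069869995117), [192, 190, 14, 19, 118]) [0.53055678 0.39809744 0.024     ]
[array([266.7, 267.5]), array([266.5, 264.1])]
scene (array([266.57471264, 267.34482759]), (266.53973388671875, 266.00958251953125), (14.442935943603516, 21.925464630126953), [256, 260, 22, 14, 174]) [0.51554844 0.4176183  0.024     ]
```

View pics/c4.png

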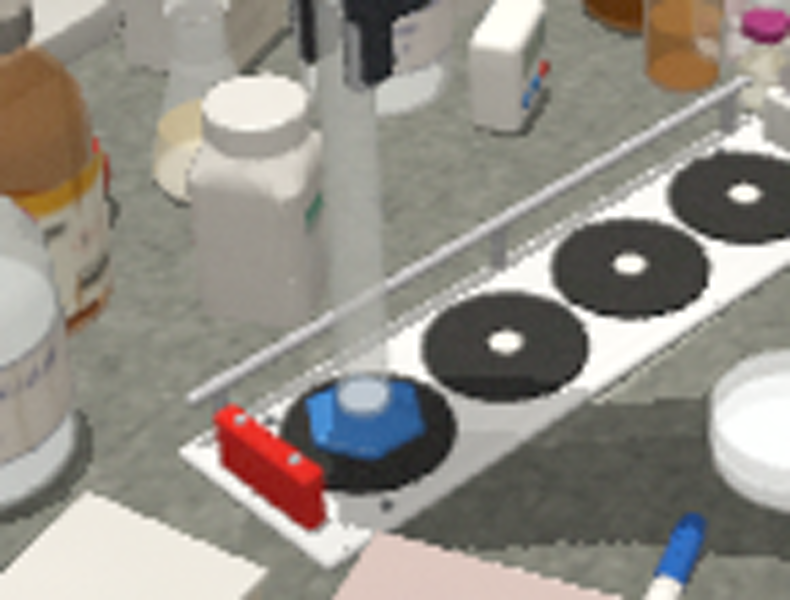

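The foot is centred on the seat by the red stop, at crop (365,420). I'll lower the last 2 mm and release.

play_rows(slide=[[0,0,0.03],[0,0,0.06],[0,0,0.06],[0,0,0.06]], dr=[[0,0,0],[0,0,0],[0,0,0],[0,0,0]])

```text
time_s: 9.0
tool_pos: [0.5215, 0.4106, 0.2184]
tool_rot: [180.0, -0.0, 78.2]
contact_force: [0.5, -0.5, -0.8]
opening: 0.0284
finger_force: 59.9
```

play_rows(slide=[[0,0,0],[0,0,0],[0,0,0],[0,0,0],[0,0,0],[0,0,0],[0,0,0],[0,0,0]], dr=[[0,0,0],[0,0,0],[0,0,0],[0,0,0],[0,0,0],[0,0,0],[0,0,0],[0,0,0]], gripper=1)

```text
time_s: 9.8
tool_pos: [0.5214, 0.4106, 0.2184]
tool_rot: [-180.0, 0.0, 78.2]
contact_force: [0.5, -0.8, 0.3]
opening: 0.0855
finger_force: 0.0
```

play_rows(slide=[[0,0,-0.6],[0,0,-1.4],[0,0,-2.4],[0,0,-3.2],[0,0,-3.2],[0,0,-3.2]], dr=[[0,0,0],[0,0,0],[0,0,0],[0,0,0],[0,0,0],[0,0,0]])

```text
time_s: 10.4
tool_pos: [0.5216, 0.4108, 0.3145]
tool_rot: [180.0, -0.0, 78.2]
contact_force: [0.1, 0.5, 0.0]
opening: 0.0852
finger_force: 0.0
```

```bash
python3 - <<'E'
from h import *
go(.6305,-.036,.315); go(.6305,-.036,.171)
E
```

```text
slide [-13.84   6.59  -0.02] dr [ 0.01 -0.01  0.  ] now [0.5216 0.4108 0.3145] [180.   -0.   78.2] t 10.4
slide [-13.84   6.59   4.78] dr [ 0.01 -0.01  0.  ] now [0.5216 0.4108 0.3145] [180.   -0.   78.2] t 10.4
```

play_rows(slide=[[-1.4,0.66,0],[-2.8,1.32,0],[-4.2,1.98,0],[-5.6,2.64,0],[-7,3.3,0],[-8.4,3.96,0],[-9.8,4.62,0],[-11.2,5.3,0],[-12.6,6,0],[-13.85,6.6,0]], dr=[[0,0,0],[0,0,0],[0,0,0],[0,0,0],[0,0,0],[0,0,0],[0,0,0],[0,0,0],[0,0,0],[0,0,0]])

```text
time_s: 11.4
tool_pos: [0.6301, -0.0388, 0.313]
tool_rot: [-179.9, 0.0, 78.2]
contact_force: [0.6, -0.2, -0.1]
opening: 0.0854
finger_force: 0.0
```

play_rows(slide=[[0,0,0],[0,0,0],[0,0,1],[0,0,2],[0,0,3],[0,0,3.8],[0,0,4.4],[0,0,4.75],[0,0,4.75],[0,0,4.75]], dr=[[0,0,0],[0,0,0],[0,0,0],[0,0,0],[0,0,0],[0,0,0],[0,0,0],[0,0,0],[0,0,0],[0,0,0]])

```text
time_s: 12.4
tool_pos: [0.6306, -0.0359, 0.1726]
tool_rot: [180.0, -0.0, 78.3]
contact_force: [0.2, 0.0, 1.2]
opening: 0.0851
finger_force: 0.0
```

play_rows(slide=[[0,0,0],[0,0,0],[0,0,0],[0,0,0],[0,0,0],[0,0,0],[0,0,0],[0,0,0],[0,0,0],[0,0,0]], dr=[[0,0,0],[0,0,0],[0,0,0],[0,0,0],[0,0,0],[0,0,0],[0,0,0],[0,0,0],[0,0,0],[0,0,0]], gripper=0)

```text
time_s: 13.4
tool_pos: [0.6311, -0.0367, 0.1729]
tool_rot: [179.9, -0.0, 78.2]
contact_force: [0.8, -0.3, 5.8]
opening: 0.0422
finger_force: 60.7
```

```bash
python3 - <<'E'
from h import *
go(.6305,-.036,.28); go(.501,.3185,.28)
E
```

```text
slide [ 0.02 -0.02 -3.57] dr [ 0.02 -0.    0.  ] now [ 0.6311 -0.0367  0.1729] [179.9  -0.   78.2] t 13.4
slide [10.71 -6.66 -3.58] dr [ 0.02 -0.    0.  ] now [ 0.6311 -0.0367  0.1729] [179.9  -0.   78.2] t 13.4
```

play_rows(slide=[[0,0,-0.3],[0,0,-1],[0,0,-1.8],[0,0,-2.6],[0,0,-3.3],[0,0,-3.6],[0.3,-0.2,-3.6],[0.9,-0.6,-3.6],[1.6,-1.1,-3.6],[2.4,-1.6,-3.6]], dr=[[0,0,0],[0,0,0],[0,0,0],[0,0,0],[0,0,0],[0,0,0],[0,0,0],[0,0,0],[0,0,0],[0,0,0]])

```text
time_s: 14.4
tool_pos: [0.5965, 0.0448, 0.2781]
tool_rot: [-179.8, 0.0, 78.2]
contact_force: [0.0, 1.0, -4.4]
opening: 0.0414
finger_force: 62.1
```

play_rows(slide=[[0.8,-0.5,0],[1.6,-1,0],[2.4,-1.5,0],[3.2,-2,0],[4,-2.5,0],[4.8,-3,0],[5.6,-3.5,0],[6.4,-4,0],[7,-4.4,0],[7.4,-4.7,0]], dr=[[0,0,0],[0,0,0],[0,0,0],[0,0,0],[0,0,0],[0,0,0],[0,0,0],[0,0,0],[0,0,0],[0,0,0]])

```text
time_s: 15.4
tool_pos: [0.5035, 0.2914, 0.2784]
tool_rot: [-179.9, 0.1, 78.3]
contact_force: [-1.1, 0.3, -5.1]
opening: 0.0419
finger_force: 62.1
```

```bash
python3 - <<'E'
from h import *
go(.501,.3185,.28);go(.501,.3185,.185)
E
```

```text
slide [ 0.87 -0.26 -0.05] dr [-0.02  0.01  0.02] now [0.5035 0.2914 0.2784] [-1.799e+02  1.000e-01  7.830e+01] t 15.4
slide [ 0.87 -0.26  3.11] dr [-0.02  0.01  0.02] now [0.5035 0.2914 0.2784] [-1.799e+02  1.000e-01  7.830e+01] t 15.4
```

play_rows(slide=[[0.4,-0.12,0],[0.8,-0.24,0],[0.8,-0.24,0.4],[0.8,-0.24,1],[0.8,-0.24,1.6],[0.8,-0.24,2.2],[0.8,-0.24,2.6],[0.8,-0.24,2.85],[0.8,-0.24,2.85],[0.8,-0.24,2.85]], dr=[[0,0,0],[0,0,0],[0,0,0],[0,0,0],[0,0,0],[0,0,0],[0,0,0],[0,0,0],[0,0,0],[0,0,0]])

```text
time_s: 16.4
tool_pos: [0.5036, 0.3148, 0.1949]
tool_rot: [180.0, -0.0, 78.2]
contact_force: [-0.7, -0.1, -4.9]
opening: 0.042
finger_force: 62.0
```

```bash
python3 - <<'E'
from h import *
go(.501,.3185,.185)
E
```

```text
slide [ 0.1  -0.11  0.33] dr [ 0.01 -0.    0.  ] now [0.5036 0.3148 0.1949] [180.   -0.   78.2] t 16.4
```

play_rows(slide=[[0.1,-0.1,0],[0.1,-0.1,0.1],[0.1,-0.1,0.2],[0.1,-0.1,0.28],[0.1,-0.1,0.33],[0.1,-0.1,0.33],[0.1,-0.1,0.33]], dr=[[0,0,0],[0,0,0],[0,0,0],[0,0,0],[0,0,0],[0,0,0],[0,0,0]])

```text
time_s: 17.1
tool_pos: [0.5011, 0.3184, 0.185]
tool_rot: [180.0, -0.0, 78.2]
contact_force: [-0.9, -1.0, 3.0]
opening: 0.0422
finger_force: 62.7
```

```bash
python3 - <<'E'
from h import *
from station import imaging
go(.501,.3185,.185)
for n in("top","scene"):
    d=imaging.get_image(n); print(proj(d,np.array([.501,.3185,.012])))
    if n=="scene":
        a=d["frame"][130:310,200:400,::-1]; cv2.imwrite("pics/c5.png",cv2.resize(a,(660,594),interpolation=cv2.INTER_CUBIC))
E
```

```text
slide [ 0.   -0.01 -0.  ] dr [ 0.01 -0.    0.  ] now [0.5011 0.3184 0.185 ] [180.   -0.   78.2] t 17.1
[228.00148246 210.25439588]
[292.06858129 251.79850385]
```

View pics/c5.png

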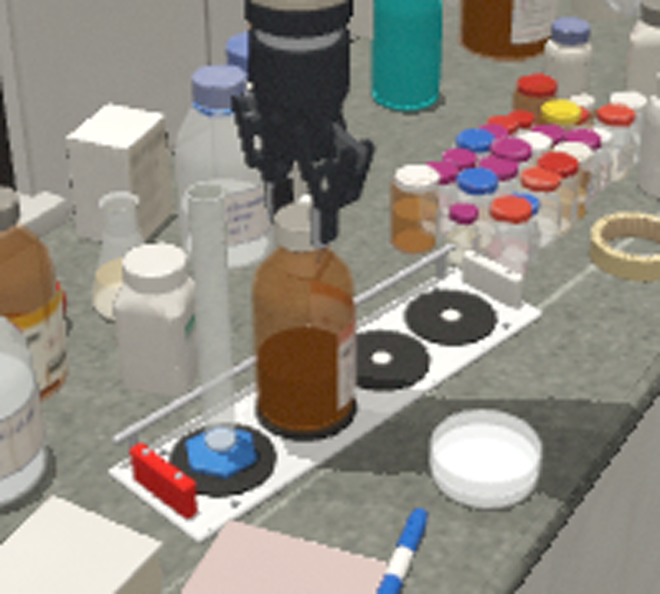

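The amber bottle is centred on seat_2 at crop (305,410), and the cylinder is upright on seat_1 at (222,450). I'm releasing the amber bottle and going for the beige one.

play_rows(slide=[[0,0,0],[0,0,0],[0,0,0],[0,0,0],[0,0,0],[0,0,0],[0,0,0],[0,0,0]], dr=[[0,0,0],[0,0,0],[0,0,0],[0,0,0],[0,0,0],[0,0,0],[0,0,0],[0,0,0]], gripper=1)

```text
time_s: 18.0
tool_pos: [0.5009, 0.3184, 0.1845]
tool_rot: [-180.0, -0.0, 78.2]
contact_force: [-0.2, 0.2, 0.9]
opening: 0.0853
finger_force: 0.0
```

play_rows(slide=[[0,0,-0.6],[0,0,-1.4],[0,0,-2.2],[0,0,-2.5],[0,0,-2.5],[0,0,-2.5]], dr=[[0,0,0],[0,0,0],[0,0,0],[0,0,0],[0,0,0],[0,0,0]])

```text
time_s: 18.6
tool_pos: [0.5006, 0.3182, 0.2585]
tool_rot: [-179.9, 0.0, 78.2]
contact_force: [0.9, 0.5, -0.8]
opening: 0.0856
finger_force: 0.0
```

```bash
python3 - <<'E'
from h import *
go(.3875,-.233,.21); go(.3875,-.233,.118)
E
```

```text
slide [-18.75   0.06   1.63] dr [-0.01  0.01  0.  ] now [0.5006 0.3182 0.2585] [-179.9    0.    78.2] t 18.6
slide [-18.75   0.07   4.7 ] dr [-0.01  0.01  0.  ] now [0.5006 0.3182 0.2585] [-179.9    0.    78.2] t 18.6
```

play_rows(slide=[[-1.5,0,0],[-3,0,0],[-4.5,0,0],[-6,0,0.3],[-7.5,0,0.7],[-9,0,1],[-10.5,0,1.3],[-12,0,1.6],[-13.5,0,1.6],[-15,0,1.6]], dr=[[0,0,0],[0,0,0],[0,0,0],[0,0,0],[0,0,0],[0,0,0],[0,0,0],[0,0,0],[0,0,0],[0,0,0]])

```text
time_s: 19.6
tool_pos: [0.4074, -0.1234, 0.2101]
tool_rot: [-179.9, -0.0, 78.2]
contact_force: [0.4, 0.4, -0.4]
opening: 0.0854
finger_force: 0.0
```

play_rows(slide=[[-1.3,0,0],[-2.4,0,0],[-3.2,0,0],[-3.5,0,0],[-3.5,0,0],[-3.5,0,0]], dr=[[0,0,0],[0,0,0],[0,0,0],[0,0,0],[0,0,0],[0,0,0]])

```text
time_s: 20.2
tool_pos: [0.3873, -0.2239, 0.2109]
tool_rot: [-179.9, -0.1, 78.2]
contact_force: [0.2, 0.6, 0.9]
opening: 0.0852
finger_force: 0.0
```

```bash
python3 - <<'E'
from h import *
go(.3875,-.233,.118)
E
```

```text
slide [-0.3   0.07  3.1 ] dr [-0.01 -0.01  0.  ] now [ 0.3873 -0.2239  0.2109] [-1.799e+02 -1.000e-01  7.820e+01] t 20.2
```

play_rows(slide=[[-0.3,0.07,0],[-0.3,0.07,0.6],[-0.3,0.07,1.4],[-0.3,0.07,2.2],[-0.3,0.07,2.8],[-0.3,0.07,3.1],[-0.3,0.07,3.1],[-0.3,0.07,3.1]], dr=[[0,0,0],[0,0,0],[0,0,0],[0,0,0],[0,0,0],[0,0,0],[0,0,0],[0,0,0]])

```text
time_s: 21.0
tool_pos: [0.3882, -0.2343, 0.1191]
tool_rot: [180.0, 0.0, 78.2]
contact_force: [0.1, -0.9, -0.8]
opening: 0.0856
finger_force: 0.0
```

play_rows(slide=[[0,0,0],[0,0,0],[0,0,0],[0,0,0],[0,0,0],[0,0,0],[0,0,0],[0,0,0],[0,0,0]], dr=[[0,0,0],[0,0,0],[0,0,0],[0,0,0],[0,0,0],[0,0,0],[0,0,0],[0,0,0],[0,0,0]], gripper=0)

```text
time_s: 21.9
tool_pos: [0.3882, -0.2346, 0.1196]
tool_rot: [179.9, 0.1, 78.2]
contact_force: [-1.0, 1.8, 9.7]
opening: 0.052
finger_force: 61.1
```

play_rows(slide=[[0,0,-0.3],[0,0,-1],[0,0,-1.8],[0,0,-2.6],[0,0,-3.3],[0,0,-3.6],[0,0,-3.6],[0,0,-3.6]], dr=[[0,0,0],[0,0,0],[0,0,0],[0,0,0],[0,0,0],[0,0,0],[0,0,0],[0,0,0]])

```text
time_s: 22.7
tool_pos: [0.3875, -0.2339, 0.2258]
tool_rot: [-180.0, -0.0, 78.2]
contact_force: [0.4, 0.9, -2.1]
opening: 0.0517
finger_force: 63.2
```

```bash
python3 - <<'E'
from h import *
go(.4815,.2255,.226)
E
```

```text
slide [15.63 -0.06  0.  ] dr [-0.01 -0.    0.  ] now [ 0.3875 -0.2339  0.2258] [-180.    -0.    78.2] t 22.7
```

play_rows(slide=[[0.3,0,0],[1,0,0],[1.9,0,0],[2.9,0,0],[3.9,0,0],[4.9,0,0],[5.9,0,0],[6.9,0,0],[7.9,0,0],[8.9,0,0]], dr=[[0,0,0],[0,0,0],[0,0,0],[0,0,0],[0,0,0],[0,0,0],[0,0,0],[0,0,0],[0,0,0],[0,0,0]])

```text
time_s: 23.7
tool_pos: [0.4416, 0.029, 0.2256]
tool_rot: [-179.9, -0.0, 78.2]
contact_force: [0.3, -0.1, -2.3]
opening: 0.0515
finger_force: 63.2
```

play_rows(slide=[[1,0,0],[2,0,0],[3,0,0],[4,0,0],[5,0,0],[5.8,0,0],[6.4,0,0],[6.7,0,0],[6.7,0,0],[6.7,0,0]], dr=[[0,0,0],[0,0,0],[0,0,0],[0,0,0],[0,0,0],[0,0,0],[0,0,0],[0,0,0],[0,0,0],[0,0,0]])

```text
time_s: 24.7
tool_pos: [0.4828, 0.2235, 0.226]
tool_rot: [-179.9, 0.0, 78.2]
contact_force: [0.2, -0.8, -2.2]
opening: 0.0517
finger_force: 63.2
```

```bash
python3 - <<'E'
from h import *
go(.4815,.2255,.1318)
E
```

```text
slide [ 0.06 -0.05  3.14] dr [-0.01  0.01  0.  ] now [0.4828 0.2235 0.226 ] [-179.9    0.    78.2] t 24.7
```

play_rows(slide=[[0.06,-0.05,0.3],[0.06,-0.05,0.9],[0.06,-0.05,1.6],[0.06,-0.05,2.2],[0.06,-0.05,2.6],[0.06,-0.05,2.85],[0.06,-0.05,2.95],[0.06,-0.05,3.05],[0.06,-0.05,3.1],[0.06,-0.05,3.1]], dr=[[0,0,0],[0,0,0],[0,0,0],[0,0,0],[0,0,0],[0,0,0],[0,0,0],[0,0,0],[0,0,0],[0,0,0]])

```text
time_s: 25.7
tool_pos: [0.4825, 0.2261, 0.1338]
tool_rot: [180.0, -0.0, 78.2]
contact_force: [1.0, -0.1, -1.6]
opening: 0.0518
finger_force: 63.2
```

```bash
python3 - <<'E'
from h import *
go(.4815,.2255,.1318)
E
```

```text
slide [-0.03 -0.03  0.07] dr [ 0. -0.  0.] now [0.4825 0.2261 0.1338] [180.   -0.   78.2] t 25.7
```

play_rows(slide=[[0,-0.03,0.03],[0,-0.03,0.06],[0,-0.03,0.06],[0,-0.03,0.06]], dr=[[0,0,0],[0,0,0],[0,0,0],[0,0,0]])

```text
time_s: 26.1
tool_pos: [0.4814, 0.2262, 0.1318]
tool_rot: [180.0, -0.0, 78.2]
contact_force: [-0.5, 0.8, -1.7]
opening: 0.0519
finger_force: 63.6
```

play_rows(slide=[[0,0,0],[0,0,0],[0,0,0],[0,0,0],[0,0,0],[0,0,0],[0,0,0],[0,0,0]], dr=[[0,0,0],[0,0,0],[0,0,0],[0,0,0],[0,0,0],[0,0,0],[0,0,0],[0,0,0]], gripper=1)

```text
time_s: 26.9
tool_pos: [0.4814, 0.2262, 0.1317]
tool_rot: [-180.0, 0.0, 78.2]
contact_force: [-0.5, -0.3, -0.6]
opening: 0.0855
finger_force: 0.0
```

play_rows(slide=[[0,0,-0.6],[0,0,-1.4],[0,0,-2.4],[0,0,-3.4],[0,0,-4],[0,0,-4],[0,0,-4]], dr=[[0,0,0],[0,0,0],[0,0,0],[0,0,0],[0,0,0],[0,0,0],[0,0,0]])

```text
time_s: 27.6
tool_pos: [0.4814, 0.2262, 0.2515]
tool_rot: [180.0, -0.0, 78.2]
contact_force: [-0.1, -0.0, -1.0]
opening: 0.0853
finger_force: 0.0
```

```bash
python3 - <<'E'
from h import *
go(.45,-.24,.25,45); go(.576,-.362,.25,45)
C=np.vstack([cloud(dict(np.load(f"/tmp/{n}.npz"))) for n in("top0","scene0","top1","scene1")])
for (x0,x1,y0,y1) in((.44,.54,-.46,-.38),(.54,.62,-.5,-.41),(.62,.72,-.5,-.4),(.62,.72,-.4,-.3)):
    k=C[(C[:,0]>x0)&(C[:,0]<x1)&(C[:,1]>y0)&(C[:,1]<y1)]; t=k[k[:,2]>.08]
    print(len(t), t.min(0).round(3) if len(t) else '', t.max(0).round(3) if len(t) else '')
E
```

```text
slide [-15.43   2.15   0.05] dr [ 0.   -0.    5.54] now [0.4814 0.2262 0.2515] [180.   -0.   78.2] t 27.6
slide [-18.55   7.09   0.05] dr [ 0.   -0.    5.54] now [0.4814 0.2262 0.2515] [180.   -0.   78.2] t 27.6
2178 [ 0.44  -0.458  0.08 ] [ 0.519 -0.38   0.144]
20 [ 0.556 -0.5    0.099] [ 0.596 -0.496  0.146]
5714 [ 0.65 -0.5   0.08] [ 0.72  -0.403  0.285]
0
```

play_rows(slide=[[-1.5,0.4,0],[-3,0.9,0],[-4.5,1.5,0],[-6,2.1,0],[-7.5,2.7,0],[-9,3.3,0],[-10.5,3.9,0],[-12,4.5,0],[-13.4,5,0],[-14.8,5.6,0]], dr=[[0,0,0.5],[0,0,1],[0,0,1.5],[0,0,2],[0,0,2.5],[0,0,3],[0,0,3],[0,0,3],[0,0,3],[0,0,3]])

```text
time_s: 28.6
tool_pos: [0.5544, -0.2444, 0.2501]
tool_rot: [-179.9, -0.0, 60.2]
contact_force: [0.7, 1.6, 0.1]
opening: 0.0856
finger_force: 0.0
```

```bash
python3 - <<'E'
from h import *
from station import imaging
go(.576,-.362,.19,60); go(.576,-.362,.088,60)
for n,p in(("top",(477,187)),("scene",(373,140))):
    d=imaging.get_image(n); b=blob(d,*p,violet,14)
    if b: print(n,b[1],b[2],ray(d,*b[1],.107).round(4))
E
```

```text
slide [-3.04  2.58  2.  ] dr [-0.02 -0.    0.03] now [ 0.5544 -0.2444  0.2501] [-179.9   -0.    60.2] t 28.6
slide [-3.04  2.59  5.4 ] dr [-0.02 -0.    0.03] now [ 0.5544 -0.2444  0.2501] [-179.9   -0.    60.2] t 28.6
top (479.27716064453125, 189.53387451171875) (9.408486366271973, 15.36506175994873) [ 0.5682 -0.3658  0.107 ]
scene (374.9445495605469, 140.25692749023438) (4.261892795562744, 7.215236663818359) [ 0.553 -0.332  0.107]
```

play_rows(slide=[[-0.9,0.8,0.3],[-1.9,1.6,0.8],[-2.7,2.3,1.4],[-3,2.55,1.9],[-3,2.55,1.9],[-3,2.55,1.9]], dr=[[0,0,0],[0,0,0],[0,0,0],[0,0,0],[0,0,0],[0,0,0]])

```text
time_s: 29.3
tool_pos: [0.5764, -0.3574, 0.1941]
tool_rot: [-179.9, -0.0, 60.2]
contact_force: [0.5, -0.2, -0.4]
opening: 0.0856
finger_force: 0.0
```

```bash
python3 - <<'E'
from h import *
go(.576,-.362,.088,60)
E
```

```text
slide [-0.14  0.07  3.54] dr [-0.02 -0.01  0.04] now [ 0.5764 -0.3574  0.1941] [-179.9   -0.    60.2] t 29.3
```

play_rows(slide=[[-0.14,0.07,0],[-0.14,0.07,0.6],[-0.14,0.07,1.4],[-0.14,0.07,2.2],[-0.14,0.07,2.9],[-0.14,0.07,3.3],[-0.14,0.07,3.5],[-0.14,0.07,3.5],[-0.14,0.07,3.5]], dr=[[0,0,0],[0,0,0],[0,0,0],[0,0,0],[0,0,0],[0,0,0],[0,0,0],[0,0,0],[0,0,0]])

```text
time_s: 30.2
tool_pos: [0.5772, -0.3639, 0.0909]
tool_rot: [179.9, 0.0, 60.2]
contact_force: [-0.2, -0.9, -0.1]
opening: 0.0857
finger_force: 0.0
```

play_rows(slide=[[0,0,0],[0,0,0],[0,0,0],[0,0,0],[0,0,0],[0,0,0],[0,0,0],[0,0,0],[0,0,0]], dr=[[0,0,0],[0,0,0],[0,0,0],[0,0,0],[0,0,0],[0,0,0],[0,0,0],[0,0,0],[0,0,0]], gripper=0)

```text
time_s: 31.1
tool_pos: [0.5771, -0.364, 0.0907]
tool_rot: [179.9, 0.0, 60.2]
contact_force: [-0.7, 0.4, 4.9]
opening: 0.0451
finger_force: 60.8
```

play_rows(slide=[[0,0,-0.3],[0,0,-1],[0,0,-1.8],[0,0,-2.6],[0,0,-3.3],[0,0,-3.8],[0,0,-4],[0,0,-4]], dr=[[0,0,0],[0,0,0],[0,0,0],[0,0,0],[0,0,0],[0,0,0],[0,0,0],[0,0,0]])

```text
time_s: 31.9
tool_pos: [0.5769, -0.3638, 0.2105]
tool_rot: [179.9, 0.0, 60.2]
contact_force: [0.4, -0.1, -1.6]
opening: 0.0452
finger_force: 61.7
```

```bash
python3 - <<'E'
from h import *
go(.45,0,.21,60);go(.4625,.1325,.21,60)
E
```

```text
slide [ 8.42 -9.69  0.  ] dr [0.01 0.   0.04] now [ 0.5769 -0.3638  0.2105] [179.9   0.   60.2] t 31.9
slide [ 12.46 -11.53   0.  ] dr [0.01 0.   0.04] now [ 0.5769 -0.3638  0.2105] [179.9   0.   60.2] t 31.9
```

play_rows(slide=[[0.2,-0.2,0],[0.7,-0.7,0],[1.4,-1.3,0],[2.1,-2,0],[2.8,-2.6,0],[3.5,-3.3,0],[4.2,-3.9,0],[4.9,-4.6,0],[5.6,-5.2,0],[6.3,-5.9,0]], dr=[[0,0,0],[0,0,0],[0,0,0],[0,0,0],[0,0,0],[0,0,0],[0,0,0],[0,0,0],[0,0,0],[0,0,0]])

```text
time_s: 32.9
tool_pos: [0.5156, -0.1099, 0.2086]
tool_rot: [-179.9, 0.0, 60.2]
contact_force: [0.7, -0.1, -2.3]
opening: 0.045
finger_force: 61.8
```

play_rows(slide=[[0.7,-0.6,0],[1.4,-1.3,0],[2.1,-1.9,0],[2.8,-2.6,0],[3.5,-3.2,0],[4.2,-3.9,0],[4.9,-4.5,0],[5.5,-5.1,0],[5.9,-5.45,0],[6.1,-5.6,0]], dr=[[0,0,0],[0,0,0],[0,0,0],[0,0,0],[0,0,0],[0,0,0],[0,0,0],[0,0,0],[0,0,0],[0,0,0]])

```text
time_s: 33.9
tool_pos: [0.4603, 0.132, 0.2089]
tool_rot: [-179.9, 0.0, 60.3]
contact_force: [-0.2, 0.2, -2.1]
opening: 0.0451
finger_force: 61.8
```

play_rows(slide=[[0,0,0],[0,0,0]], dr=[[0,0,0],[0,0,0]])

```text
time_s: 34.1
tool_pos: [0.4618, 0.1302, 0.2094]
tool_rot: [-180.0, 0.0, 60.2]
contact_force: [0.2, 0.8, -1.8]
opening: 0.0451
finger_force: 61.8
```

```bash
python3 - <<'E'
from h import *
go(.462,.132,.103,60)
E
```

```text
slide [ 0.06 -0.02  3.55] dr [-0.    0.01  0.04] now [0.4618 0.1302 0.2094] [-180.     0.    60.2] t 34.1
```

play_rows(slide=[[0.04,0,0.3],[0.04,0,0.9],[0.04,0,1.7],[0.04,0,2.4],[0.04,0,2.9],[0.04,0,3.2],[0.04,0,3.4],[0.04,0,3.48],[0.04,0,3.48],[0.04,0,3.48]], dr=[[0,0,0],[0,0,0],[0,0,0],[0,0,0],[0,0,0],[0,0,0],[0,0,0],[0,0,0],[0,0,0],[0,0,0]])

```text
time_s: 35.1
tool_pos: [0.463, 0.1317, 0.1058]
tool_rot: [180.0, -0.0, 60.2]
contact_force: [-0.8, -0.8, -1.5]
opening: 0.0453
finger_force: 61.8
```

```bash
python3 - <<'E'
from h import *
go(.462,.132,.103,60)
E
```

```text
slide [-0.01 -0.03  0.09] dr [ 0.01 -0.01  0.04] now [0.463  0.1317 0.1058] [180.   -0.   60.2] t 35.1
```

play_rows(slide=[[0,0,0.04],[0,0,0.08],[0,0,0.09],[0,0,0.09]], dr=[[0,0,0],[0,0,0],[0,0,0],[0,0,0]])

```text
time_s: 35.5
tool_pos: [0.4627, 0.1318, 0.1028]
tool_rot: [180.0, -0.0, 60.2]
contact_force: [0.0, -0.3, -0.1]
opening: 0.0451
finger_force: 62.1
```

play_rows(slide=[[0,0,0],[0,0,0],[0,0,0],[0,0,0],[0,0,0],[0,0,0],[0,0,0],[0,0,0]], dr=[[0,0,0],[0,0,0],[0,0,0],[0,0,0],[0,0,0],[0,0,0],[0,0,0],[0,0,0]], gripper=1)

```text
time_s: 36.3
tool_pos: [0.4626, 0.1317, 0.1026]
tool_rot: [-180.0, 0.0, 60.2]
contact_force: [0.1, 0.2, -0.1]
opening: 0.085
finger_force: 0.0
```

play_rows(slide=[[0,0,-0.6],[0,0,-1.4],[0,0,-2.4],[0,0,-3.4],[0,0,-4.4],[-1.2,0,-5],[-2.4,0,-5],[-3.6,0,-5],[-4.8,0,-5],[-6,0,-5]], dr=[[0,0,0],[0,0,0],[0,0,0],[0,0,0],[0,0,0],[0,0,0],[0,0,0],[0,0,0],[0,0,0],[0,0,0]])

```text
time_s: 37.3
tool_pos: [0.3723, -0.0254, 0.2527]
tool_rot: [180.0, -0.0, 60.2]
contact_force: [-0.1, -0.9, 0.9]
opening: 0.0857
finger_force: 0.0
```

play_rows(slide=[[-1.2,0,0],[-2.4,0,0],[-3.6,0,0],[-4.8,0,0],[-6,0,0],[-6,0,0],[-6,0,0]], dr=[[0,0,0],[0,0,0],[0,0,0],[0,0,0],[0,0,0],[0,0,0],[0,0,0]])

```text
time_s: 38.0
tool_pos: [0.2834, -0.1811, 0.2526]
tool_rot: [180.0, -0.0, 60.1]
contact_force: [0.3, -0.3, -0.6]
opening: 0.0854
finger_force: 0.0
```

```bash
python3 - <<'E'
from h import *
from station import imaging
S=dict(small=(.4625,.1325,.107,violet),beige=(.4815,.2255,.138,pale),amber=(.501,.3185,.192,pale),foot=(.5205,.4115,.012,blue))
for n in("top","scene"):
    d=imaging.get_image(n); cv2.imwrite(f"pics/{n}9.png",d["frame"][:,:,::-1])
    for k,(x,y,z,c) in S.items():
        p=proj(d,np.array([x,y,z+.012])); b=blob(d,*p,c,16)
        if b: w=ray(d,*b[1],z+.012); print(n,k,"err mm",((w-[x,y,z+.012])*1000).round(1),np.round(b[2],1))
a=cv2.imread("pics/top9.png")[130:270,140:340]; b=cv2.imread("pics/scene9.png")[130:310,200:400]
cv2.imwrite("pics/f.png",np.hstack([cv2.resize(a,(400,280)),cv2.resize(b,(400,360))[:280*1]]) if 0 else np.vstack([cv2.resize(a,(400,280)),cv2.resize(b,(400,320))]))
E
```

```text
top small err mm [ 0.9 -1.4  0. ] [16.6 17.4]
top beige err mm [-5.7 78.2  0. ] [33.8 87.1]
top amber err mm [ 8.6 10.5 -0. ] [18.4 29.1]
top foot err mm [ 2.3 -3.8  0. ] [20.5 21.9]
scene small err mm [-5.7 11.2  0. ] [12.6 14. ]
scene beige err mm [-3.9  6.4  0. ] [ 9.6 18. ]
scene amber err mm [-1.8 -0.7  0. ] [ 9.9 15.9]
scene foot err mm [-7.1  8.1  0. ] [14.6 21.6]
```

View pics/f.png

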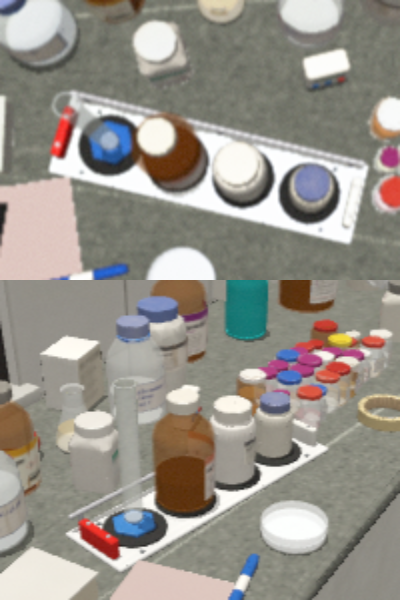

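All four stand upright on their seats. In the top crop, from the red stop: cylinder (107,143), amber (157,137, cap), beige (238,170), small (312,183, violet cap). The gripper is clear, so I'm handing in.

```bash
python3 -c "
from station import env
print(env.sign_off())"
```

```text
the job is handed in; nothing more can be done
None
```

I placed the cylinder, amber, beige-capped and small bottles upright on seats 1 to 4, counting from the red stop, and handed the job in at about 38 s; the hand-in returned no verdict.

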